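# Show the apprentice the bit and the hole

## Task

Show the apprentice the next cut: with the fingers pointing down and without touching anything on the bench, first point at the blade of the widest of the three spade bits, fingertips about two centimetres above it, and stay there for two seconds. Then point in the same way at the pilot hole in the middle of the pencilled circle on the clamped end piece, where that bit is to go in; stay there for two seconds and finish with the fingertips still pointing at it. Do not point down at the other two bits or at the pit already bored.

Things in the scene. Friction and masses are not known exactly. Their poses are not given: they have to be found in the camera images.
- wide_bit_blade (a point): Middle of the upper face of the blade of the WIDEST spade bit (the one meant): a flat steel paddle 38 mm wide (y) and about 40 mm long (x), 5 mm high where it lies. The three bits are 152 mm long, of the same plain steel, lying flat and loose side by side on a wooden board 300 x 260 x 12 mm, about 65 to 95 mm apart, in any order. Axes: z up, x along the bit towards its point (x and z of the other two blades alike).
- medium_bit_blade (a point): Middle of the upper face of the blade of the 25 mm wide spade bit; not to be pointed at.
- narrow_bit_blade (a point): Middle of the upper face of the blade of the 16 mm wide spade bit; not to be pointed at.
- pilot_hole (a point): Mouth of the 8 mm pilot hole, 12 mm deep, in the middle of a 38 mm white-pencilled circle on the flat top of the end piece, 40 mm above the bench. Nothing on the end piece stands higher than 85 mm above the bench. z up.
- bored_pit (a point): Mouth of the round pit of 38 mm, 16 mm deep, already bored at the other end of the end piece, 160 mm from the pilot hole; not to be pointed at. z up.
- end_piece: Curved (crescent) end piece of a bao board in dark mahogany, 270 mm from tip to tip, 64 mm wide, 40 mm thick, fixed on the bench. Origin: underside, middle of the curve; x towards its hollow side, y towards the pilot hole, z up. A steel toggle clamp with a red grip, bolted to the bench on the hollow side, holds it down at the middle; the clamp runs from the origin 215 mm along x, is 50 mm wide and 84 mm high.
- pencil: Flat carpenter's pencil 178 x 15 x 8 mm, loose on the same board, lying across the bits' shank ends. Origin under its middle.
- bracket_a: Grey steel corner bracket, legs 60 x 60 mm, 20 mm wide, 3 mm thick, loose, lying on one leg with the other upright (60 mm high). Origin under the middle of the lying leg.
- bracket_b: The second corner bracket, the same as the first.
- tape_measure: Green plastic tape measure standing on the bench, 85 x 39 x 66 mm, loose. Origin under its middle.
- sander: Yellow battery sander standing on its round 125 mm pad at the back of the bench, 155 mm high, loose. Origin under its pad's centre; its dust canister reaches 155 mm out along its y, its battery 95 mm along its x. All other equipment stands along the edges of the bench and is lower than 200 mm.
There are look-alikes about, which are no part of the job. Leave any blue, orange or turquoise look-alike of the part that bears wide_bit_blade alone.

How it is judged (in metres and radians):
On the way, in this order (a step that is already met when the one before it is completed fails the run):
1. the fingertips point down at the blade of the widest spade bit, just above it, and dwell there (horizontal distance between the grasp point and wide_bit_blade below 0.02 m and z of the grasp point in the frame of wide_bit_blade between 0.02 and 0.075 m and angle between the grasp point's own z axis and vertical above 2.5 rad), for 1.6 s.
2. then the fingertips point down at the pilot hole in the pencilled circle, just above it, and dwell there (horizontal distance between the grasp point and pilot_hole below 0.02 m and z of the grasp point in the frame of pilot_hole between 0.02 and 0.075 m and angle between the grasp point's own z axis and vertical above 2.5 rad), for 1.6 s.
At the end, for the whole second after the job is handed in: The fingers still point down (within 37 degrees) at the pilot hole: the grasp point is within 20 mm of it sideways and 20 to 75 mm above it, so the fingertips are up to about 55 mm above the wood, and no loose thing has moved 6 mm (all of step 2 and distance of each of wide_bit_blade, medium_bit_blade, narrow_bit_blade, pencil, bracket_a, bracket_b, tape_measure, sander from where it was at the start of the episode below 0.006 m); the robot touches nothing.
It fails at once if the robot touches something on the bench (more than 0.5 N) (contact force between any of the fingers, the arm and anything else above 0.5 N).
It fails at once if a loose thing is moved, lifted or carried (more than 8 mm) (distance of any of wide_bit_blade, medium_bit_blade, narrow_bit_blade, pencil, bracket_a, bracket_b, tape_measure, sander from where it was at the start of the episode above 0.008 m).
It fails at once if the fingertips come down over one of the other two bits' blades or over the bored pit, as if pointing at it (within 18 mm sideways, tips lower than about 40 mm above it) ((horizontal distance between the grasp point and medium_bit_blade below 0.018 m and z of the grasp point in the frame of medium_bit_blade between -0.05 and 0.06 m) or (horizontal distance between the grasp point and narrow_bit_blade below 0.018 m and z of the grasp point in the frame of narrow_bit_blade between -0.05 and 0.06 m) or (horizontal distance between the grasp point and bored_pit below 0.018 m and z of the grasp point in the frame of bored_pit between -0.05 and 0.06 m)).
It also fails if it takes over 42 s, if anything falls off the work surface, if the arm or the gripper's body presses on something with over 40 N, if the wrist force passes 120 N, or if a joint passes its speed limit or range.

## Robot

A 6-joint arm with a two-finger parallel gripper is mounted at the origin on the work surface. World frame = base frame: x ahead of the robot, y to its left, z up, the work surface at z = 0. Lengths are in m, angles in degrees, forces in N, time in s.
With the tool pointing down it reaches from about 0.4 to 0.825 m from the base axis. Payload 7 kg.
Tool frame: the origin (TCP) lies between the finger pads; the fingertips stand 22 mm ahead of it and the grasp point (between the pads) lies 3 mm ahead of it; z points along the fingers, y is the direction in which the jaws open and shut (so a half turn about z gives the same grasp; the last joint's range is limited). The gripper opens to 88 mm and grips with 3 to 60 N. Pads are 19 mm wide; open, the fingers measure 130 mm over their backs; the gripper's body (78 mm by 193 mm) begins 47 mm behind the grasp point.
Start: joints at [-58.092, 20.546, 0.682, 0, -70.136, -16.507], TCP at [0.179, -0.651, 0.249] pointing down, gripper open.
Joint ranges: [-176.03, 176.03], [-82.01, 121.73], [-58.28, 71.71], [-173.87, 95.51], [-174.79, -0.11], [-173.66, 173.66]. Speed limits (degrees/s): [136.94, 136.94, 172.46, 180, 180, 180].

## Interface

Orientations are given as [roll, pitch, yaw] about the fixed x, y, z axes, in that order (R = Rz(yaw) Ry(pitch) Rx(roll)).
In Python, from plant import telemetry, cams, r gives the robot as it stands.
- The arm moves only by the tool carry_out, never from a script. Its argument "commands" is one flat list of numbers, 5 for each row, row after row: the shift along the world's x, y, z as a fraction of full scale, then the turn about the world's z as a fraction of full scale, then the gripper's target within -1 to 1 (shut at 1, half-way at 0, fully open at -1). In form: [x, y, z, turn, claw, x, y, z, turn, claw, ...]. A call has 1 to 8 rows; each row shifts and turns the commanded pose from where the row before left it; what a row does not reach is not made up. Full scale, the value 1, is 0.04 m for a shift and 4 degrees for a turn. A row lasts 1/10 s, in which the tool goes at most 50 mm and 8.59 degrees, less where a joint would pass 70% of its speed; a pose out of reach is approached as far as the arm can. A call with a number of a shift or a turn outside -1 to 1 is refused whole. A call with a gripper value outside its range is refused whole. The fingers move at their own pace and stop on an object; "grip_force" is the grip in N (left out, the last holds). Time passes only in rows, so rows that do not move let the fingers close. It gives the time, the measured TCP pose, the force and the opening at its end, in the units of the state.
- telemetry.get_state(): the state, without advancing time (a new reading comes with each control period).
- cams.capture(name): name is "scene" or "top" or "wrist"; returns a dict with "frame" (420x560x3 uint8, red, green, blue), "camera_matrix" (3x3 intrinsics, pixels), "camera_from_world" (4x4, takes a point from world to camera coordinates); the wrist camera has in their place "mount" (4x4, takes a point from camera to tool coordinates, whose origin is the TCP and whose axes are the flange's). Camera axes: x right, y down, z forward; pixel columns grow to the right and rows downward; lengths in m; the calibration is good to about 2 mm. A picture is of the moment at which its call begins: read the wrist's pose just before it. There is no depth.
- r.close_job(): hands the job in, once; it reports no verdict.
The state is a dict: "time_s": time; "joints": joint angles; "qd": joint speeds; "joint_torque": joint torques, N m; "tcp_pos": TCP position; "eef_rot": TCP orientation; "contact_force": force on the tool from outside, world axes, zero at the start; "moment": the same for the moment, N m; "gripper_width": finger opening in m.
Only numpy, scipy, OpenCV 4.12 (cv2) and the standard library are available. Lean on these libraries where they do the work, as an engineer would, in place of code of your own. Each camera call takes 0.05 s, during which the arm holds its last target. There are 200 camera calls.

## Working session

There is one attempt and no reset: what is moved stays moved. The work goes in short steps, Python scripts to look and compute and a tool call to move; the robot and the scene stay as the last step left them, time stands still between calls to the robot, and variables do not carry over. Pictures are saved under pics/ and viewed, about 8 in all and at most 12, crops included, and the job is handed in when it is done.

Besides the shell and the picture viewer there is one more tool, called after "Call:" by a JSON object that holds its "fn" and its "kwargs", one argument or row to a line. carry_out: Moves the arm, as the interface text tells. Shift numbers are shares of 0.04 m and turn numbers shares of 4 degrees, none past 1 either way. Its arguments: {"type":"object","properties":{"commands":{"type":"array"},"grip_force":{"type":"number"}},"required":["commands"]}

```bash
mkdir -p pics; ls; cat > h.py <<'E'
import numpy as np, cv2
from plant import telemetry, cams, r
def shot(n,f):
    c=cams.capture(n); cv2.imwrite(f'pics/{f}.png',c['frame'][:,:,::-1]); np.savez(f'pics/{f}.npz',**c); return c
def ray(c,u,v,z):
    K=c['camera_matrix'];T=c['camera_from_world'];R=T[:3,:3];o=-R.T@T[:3,3]
    d=R.T@np.linalg.inv(K)@np.array([u,v,1.]); return o+d*(z-o[2])/d[2]
E
python3 - <<'E'
from h import *
print(telemetry.get_state())
for n in('top','scene'):
    c=shot(n,n+'0'); T=c['camera_from_world'];print(n,c['camera_matrix'],-T[:3,:3].T@T[:3,3])
E
```

```text
pics
{'time_s': 0.0, 'joints': array([-5.80926107e+01,  2.05916319e+01,  6.33452949e-01, -2.05920249e-02,
       -7.01352064e+01, -1.65078536e+01]), 'qd': array([ 0.13428329, -0.02162454, -0.05944834,  0.09335757,  0.01814341,
       -0.11026052]), 'joint_torque': array([-5.86418191e-04, -5.82717741e+01,  2.93056029e+01,  6.99729234e+00,
        6.87827225e-03, -1.08739914e-04]), 'tcp_pos': array([ 0.17911495, -0.65033086,  0.24761651]), 'eef_rot': array([ 1.79904963e+02, -7.97797567e-03, -1.64607471e+02]), 'contact_force': array([-0.29323978, -0.66395614, -0.87886349]), 'moment': array([-0.05394716,  0.01883214, -0.00868824]), 'gripper_width': 0.08793694947296882}
top [[440.98341218   0.         273.37715932]
 [  0.         440.98341218 208.43723237]
 [  0.           0.           1.        ]] [ 0.33911289 -0.05611407  1.17211458]
scene [[443.93672228   0.         287.60088346]
 [  0.         443.93672228 199.8147746 ]
 [  0.           0.           1.        ]] [ 0.91138299 -0.61277227  0.71751834]
```

View pics/top0.png

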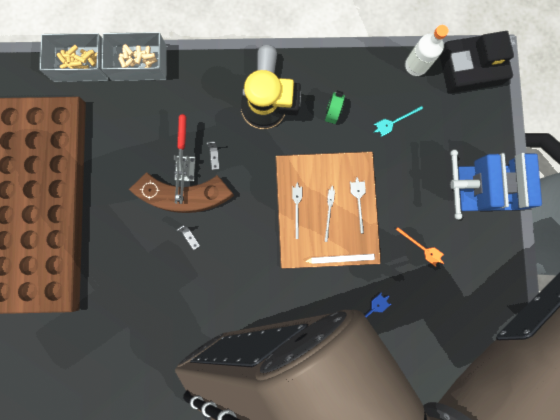

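View pics/scene0.png

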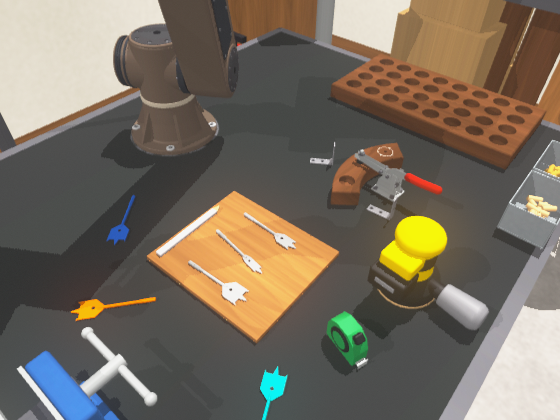

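The top view shows three steel blades at about (297,193), (331,194) and (359,188), with the pencilled circle at (150,190) and the bored pit at (211,192). The clamp is at (182,170). The coloured look-alikes are off the board. I'll measure the blade widths next.

```bash
python3 - <<'E'
from h import *
c=dict(np.load('pics/top0.npz'));f=c['frame']
hsv=cv2.cvtColor(f,cv2.COLOR_RGB2HSV)
m=((hsv[...,1]<70)&(hsv[...,2]>110)).astype(np.uint8); roi=np.zeros_like(m); roi[160:245,282:375]=1; m*=roi
n,l,s,ce=cv2.connectedComponentsWithStats(m)
for i in range(1,n):
    if s[i,4]<40: continue
    v,u=np.where(l==i)
    P=np.array([ray(c,a,b,.015)[:2] for a,b in zip(u,v)])
    mu=P.mean(0);_,_,V=np.linalg.svd(P-mu);ax=V[0]*np.sign(V[0][0]);t=(P-mu)@ax;w=(P-mu)@[-ax[1],ax[0]]
    print(i,s[i],'ax',ax.round(3),'len',np.ptp(t).round(3),'tip',(mu+ax*t.max()).round(4))
    for lo in np.arange(0,.07,.006):
        k=(t<=t.max()-lo)&(t>t.max()-lo-.006)
        if k.any(): print('  %.3f w %.3f mid'%(lo,np.ptp(w[k])+.0026),(mu+ax*(t.max()-lo-.003)+np.array([-ax[1],ax[0]])*(w[k].max()+w[k].min())/2).round(4))
for u,v in((150,190),(211,192)):print(ray(c,u,v,.04))
print([ray(c,u,v,0) for u,v in ((185,158),(214,155))])
a=cv2.resize(f[140:250,275:385],None,fx=4.5,fy=4.5,interpolation=cv2.INTER_CUBIC)
s_=dict(np.load('pics/scene0.npz'))['frame'][195:315,180:300]
b=cv2.resize(f[155:225,125:195],(300,300),interpolation=cv2.INTER_CUBIC)
o=np.zeros((495,800,3),np.uint8);o[:495,:495]=a;o[:300,500:]=b;o[300:,500:695]=cv2.resize(s_,(195,195))
cv2.imwrite('pics/crop.png',o[...,::-1])
E
```

```text
1 [350 177  16  57 336] ax [0.999 0.054] len 0.15 tip [ 0.5537 -0.2877]
  0.000 w 0.008 mid [ 0.5507 -0.2893]
  0.006 w 0.037 mid [ 0.5446 -0.2878]
  0.012 w 0.041 mid [ 0.5387 -0.289 ]
  0.018 w 0.040 mid [ 0.5327 -0.2887]
  0.024 w 0.040 mid [ 0.5267 -0.2885]
  0.030 w 0.043 mid [ 0.5207 -0.2896]
  0.036 w 0.043 mid [ 0.5147 -0.2896]
  0.042 w 0.035 mid [ 0.5087 -0.2905]
  0.048 w 0.021 mid [ 0.5028 -0.2916]
  0.054 w 0.011 mid [ 0.4968 -0.2914]
  0.060 w 0.008 mid [ 0.4908 -0.2921]
  0.066 w 0.008 mid [ 0.4848 -0.2921]
2 [292 182  10  57 243] ax [ 1.    -0.019] len 0.149 tip [ 0.5433 -0.1279]
  0.000 w 0.005 mid [ 0.5403 -0.1279]
  0.006 w 0.011 mid [ 0.5343 -0.1277]
  0.012 w 0.027 mid [ 0.5283 -0.1275]
  0.018 w 0.027 mid [ 0.5223 -0.1274]
  0.024 w 0.027 mid [ 0.5163 -0.1272]
  0.030 w 0.026 mid [ 0.5103 -0.1271]
  0.036 w 0.026 mid [ 0.5043 -0.1269]
  0.042 w 0.026 mid [ 0.4983 -0.1268]
  0.048 w 0.019 mid [ 0.4923 -0.1279]
  0.054 w 0.011 mid [ 0.4863 -0.1264]
  0.060 w 0.005 mid [ 0.4803 -0.1263]
  0.066 w 0.005 mid [ 0.4743 -0.1261]
3 [325 186  10  56 212] ax [ 0.99  -0.142] len 0.147 tip [ 0.5309 -0.221 ]
  0.000 w 0.006 mid [ 0.5279 -0.2206]
  0.006 w 0.016 mid [ 0.5219 -0.2205]
  0.012 w 0.019 mid [ 0.5161 -0.2187]
  0.018 w 0.019 mid [ 0.51   -0.2187]
  0.024 w 0.019 mid [ 0.5043 -0.216 ]
  0.030 w 0.019 mid [ 0.4983 -0.2156]
  0.036 w 0.019 mid [ 0.4923 -0.2154]
  0.042 w 0.014 mid [ 0.4862 -0.2153]
  0.048 w 0.011 mid [ 0.4804 -0.2137]
  0.054 w 0.008 mid [ 0.4746 -0.2121]
  0.060 w 0.008 mid [ 0.4685 -0.212 ]
  0.066 w 0.008 mid [ 0.4625 -0.2116]
[0.52510428 0.25414178 0.04      ]
[0.51683236 0.0961142  0.04      ]
[array([0.61760588, 0.17152571, 0.        ]), array([0.62443908, 0.09299529, 0.        ])]
```

View pics/crop.png

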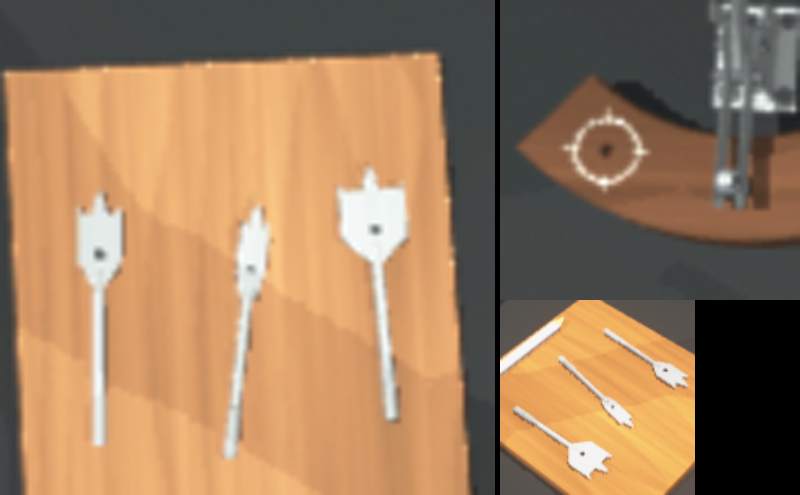

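Of the three bits, the one at the right in the top view is the widest. It measures about 40 mm, against 27 and 19 mm for the others. Its blade middle is near (0.524, -0.289, 0.017), and the pilot hole is near (0.525, 0.254, 0.040). I'll travel high with the fingers nearly shut, then check with the wrist camera.

Call:
{"fn": "carry_out", "kwargs": {
  "commands": [0.2,0.2,0,0,0.7,0.55,0.57,0,0,0.7,0.55,0.57,0,0,0.7,0.55,0.57,0,0,0.7,0.55,0.57,0,0,0.7,0.55,0.57,0,0,0.7,0.55,0.57,0,0,0.7,0.55,0.57,0,0,0.7]
}}

```text
time_s: 0.9
tcp_pos: [0.3422, -0.4814, 0.2485]
eef_rot: [180.0, 0.0, -164.6]
contact_force: [0.8, 0.3, 0.2]
gripper_width: 0.029
```

Call:
{"fn": "carry_out", "kwargs": {
  "commands": [0.55,0.57,0,0,0.7,0.55,0.57,0,0,0.7,0.55,0.57,0,0,0.7,0.55,0.57,0,0,0.7,0.55,0.57,0,0,0.7,0.55,0.57,0,0,0.7,0.3,0.3,0,0,0.7,0,0,0,0,0.7]
}}

```text
time_s: 1.7
tcp_pos: [0.4866, -0.3325, 0.2483]
eef_rot: [180.0, 0.0, -164.5]
contact_force: [0.9, -0.4, 0.1]
gripper_width: 0.0131
```

```bash
cat >> h.py <<'E'
from scipy.spatial.transform import Rotation as Ro
def wrist(f):
    s=telemetry.get_state();c=shot('wrist',f)
    W=np.eye(4);W[:3,:3]=Ro.from_euler('xyz',s['eef_rot'],degrees=True).as_matrix();W[:3,3]=s['tcp_pos']
    c['camera_from_world']=np.linalg.inv(W@c['mount']);np.savez(f'pics/{f}.npz',**c);print(s['time_s'],s['tcp_pos'].round(4),s['contact_force'].round(1));return c
def px(c,p):
    q=c['camera_matrix']@(c['camera_from_world']@np.append(p,1))[:3];return q[:2]/q[2]
E
python3 - <<'E'
from h import *
c=wrist('w1');print(px(c,[.524,-.289,.017]))
E
```

```text
1.7 [ 0.4866 -0.3325  0.2483] [ 0.9 -0.4  0.1]
[309.5460606  216.79732522]
```

View pics/w1.png

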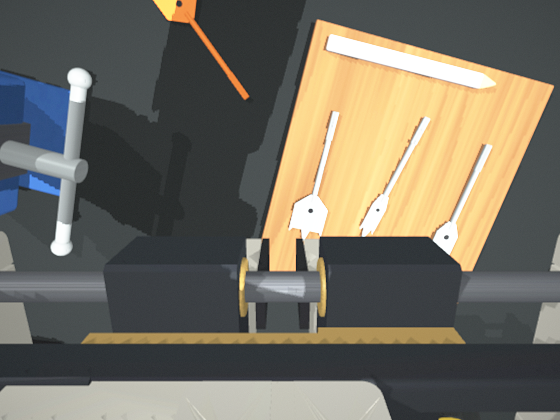

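The wrist view shows the widest blade at about (308,215), and the prediction was (310,217), so they agree to within a few mm. I'll centre over it, descend and dwell.

Call:
{"fn": "carry_out", "kwargs": {
  "commands": [0.46,0.55,0,0,0.7,0.46,0.54,0,0,0.7,0,0,-0.4,0,0.7,0,0,-0.6,0,0.7,0,0,-0.6,0,0.7,0,0,-0.6,0,0.7,0,0,-0.6,0,0.7,0,0,0,0,0.7]
}}

```text
time_s: 2.55
tcp_pos: [0.5192, -0.2908, 0.1333]
eef_rot: [179.8, -0.3, -164.7]
contact_force: [-0.7, 0.2, 0.7]
gripper_width: 0.0129
```

Call:
{"fn": "carry_out", "kwargs": {
  "commands": [0.1,0.04,-0.4,0,0.7,0,0,-0.5,0,0.7,0,0,-0.45,0,0.7,0,0,-0.3,0,0.7,0,0,-0.13,0,0.7,0,0,0,0,0.7,0,0,0,0,0.7]
}}

```text
time_s: 3.25
tcp_pos: [0.5265, -0.2894, 0.0663]
eef_rot: [-180.0, 0.1, -164.6]
contact_force: [0.9, -0.3, 0.3]
gripper_width: 0.0132
```

Call:
{"fn": "carry_out", "kwargs": {
  "commands": [-0.04,0,-0.1,0,0.7,0,0,0,0,0.7,0,0,0,0,0.7,0,0,0,0,0.7]
}}

```text
time_s: 3.65
tcp_pos: [0.5246, -0.2892, 0.0616]
eef_rot: [-180.0, 0.0, -164.6]
contact_force: [-0.2, 0.0, 0.3]
gripper_width: 0.0131
```

```bash
python3 - <<'E'
from h import *
c=shot('scene','s1');w=wrist('w2');print(px(c,[.524,-.289,.017]),px(w,[.524,-.289,.017]))
o=np.hstack([cv2.resize(c['frame'][150:350,150:350],(400,400)),cv2.resize(w['frame'][100:300,180:380],(400,400))])
cv2.imwrite('pics/c2.png',o[...,::-1])
E
```

```text
3.7 [ 0.5246 -0.2892  0.0616] [ 0.1 -0.2 -1.2]
[233.73176116 290.7518018 ] [281.84054936 238.51425365]
```

View pics/c2.png

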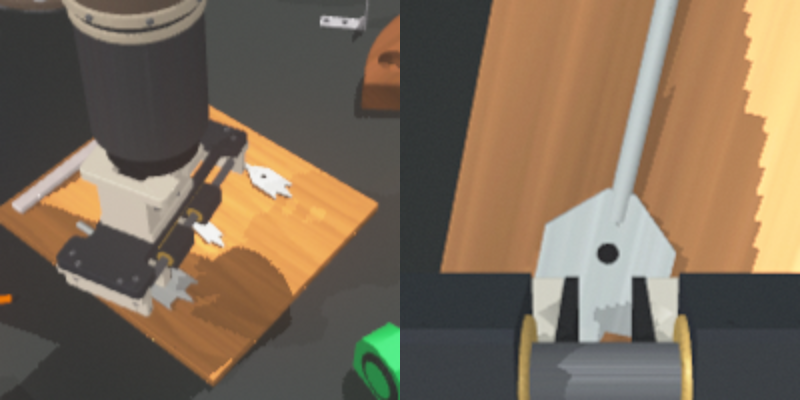

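The fingertips are centred over the widest blade, with clear space beneath them. Now the dwell.

Call:
{"fn": "carry_out", "kwargs": {
  "commands": [0,0,0,0,0.7,0,0,0,0,0.7,0,0,0,0,0.7,0,0,0,0,0.7,0,0,0,0,0.7,0,0,0,0,0.7,0,0,0,0,0.7,0,0,0,0,0.7]
}}

```text
time_s: 4.55
tcp_pos: [0.5245, -0.2892, 0.0614]
eef_rot: [-180.0, 0.0, -164.6]
contact_force: [-0.7, 0.1, -0.1]
gripper_width: 0.0131
```

Call:
{"fn": "carry_out", "kwargs": {
  "commands": [0,0,0,0,0.7,0,0,0,0,0.7,0,0,0,0,0.7,0,0,0,0,0.7,0,0,0,0,0.7,0,0,0,0,0.7,0,0,0,0,0.7,0,0,0,0,0.7]
}}

```text
time_s: 5.35
tcp_pos: [0.5244, -0.2892, 0.0614]
eef_rot: [-180.0, 0.0, -164.6]
contact_force: [-0.1, 1.0, -0.5]
gripper_width: 0.0129
```

Call:
{"fn": "carry_out", "kwargs": {
  "commands": [0,0,0,0,0.7,0,0,0,0,0.7,0,0,0,0,0.7,0,0,0,0,0.7,0,0,0,0,0.7,0,0,0,0,0.7,0,0,0,0,0.7,0,0,0,0,0.7]
}}

```text
time_s: 6.15
tcp_pos: [0.5244, -0.2891, 0.0614]
eef_rot: [-180.0, 0.0, -164.6]
contact_force: [0.8, -0.2, -0.3]
gripper_width: 0.0136
```

Call:
{"fn": "carry_out", "kwargs": {
  "commands": [0,0,0.3,0,0.7,0,0,0.6,0,0.7,0,0,0.6,0,0.7,0,0,0.6,0,0.7,0,0,0.6,0,0.7,0,0,0.6,0,0.7,0,0,0.6,0,0.7,0,0,0.6,0,0.7]
}}

```text
time_s: 6.95
tcp_pos: [0.5243, -0.2891, 0.2436]
eef_rot: [-180.0, 0.1, -164.6]
contact_force: [0.3, 0.2, 0.2]
gripper_width: 0.0133
```

Call:
{"fn": "carry_out", "kwargs": {
  "commands": [0,0.3,0.2,0,0.7,0,0.6,0,0,0.7,0,0.7,0,0,0.7,0,0.7,0,0,0.7,0,0.7,0,0,0.7,0,0.7,0,0,0.7,0,0.7,0,0,0.7,0,0.7,0,0,0.7]
}}

```text
time_s: 7.75
tcp_pos: [0.5238, -0.0837, 0.2496]
eef_rot: [180.0, 0.0, -164.6]
contact_force: [0.2, -0.4, 0.8]
gripper_width: 0.013
```

Call:
{"fn": "carry_out", "kwargs": {
  "commands": [0,0.7,0,0,0.7,0,0.7,0,0,0.7,0,0.7,0,0,0.7,0,0.7,0,0,0.7,0,0.7,0,0,0.7,0,0.7,0,0,0.7,0,0.7,0,0,0.7,0,0.7,0,0,0.7]
}}

```text
time_s: 8.55
tcp_pos: [0.5237, 0.1402, 0.2496]
eef_rot: [180.0, -0.0, -164.6]
contact_force: [0.9, -0.1, 0.4]
gripper_width: 0.0135
```

Call:
{"fn": "carry_out", "kwargs": {
  "commands": [0,0.7,0,0,0.7,0,0.7,0,0,0.7,0,0.3,0,0,0.7,0,0,0,0,0.7,0,0,0,0,0.7]
}}

```text
time_s: 9.05
tcp_pos: [0.524, 0.2066, 0.2493]
eef_rot: [-180.0, -0.0, -164.6]
contact_force: [0.6, -0.2, -0.2]
gripper_width: 0.0131
```

```bash
python3 - <<'E'
from h import *
w=wrist('w3');print(px(w,[.525,.254,.04]))
E
```

```text
9.05 [0.524  0.2066 0.2493] [ 0.6 -0.2 -0.2]
[324.79499264 192.6301179 ]
```

View pics/w3.png

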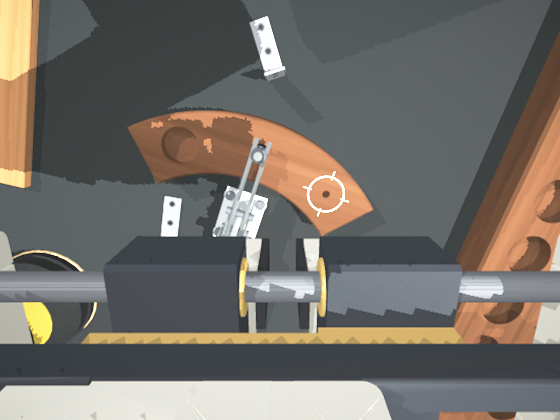

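The pilot hole shows at (326,194) and was predicted at (325,193). The circle is clear of the clamp and the pit, so I'll centre over it and descend.

Call:
{"fn": "carry_out", "kwargs": {
  "commands": [0.02,0.6,0,0,0.7,0,0.59,0,0,0.7,0,0,0,0,0.7,0,0,-0.4,0,0.7,0,0,-0.6,0,0.7,0,0,-0.6,0,0.7,0,0,-0.6,0,0.7,0,0,0,0,0.7]
}}

```text
time_s: 9.9
tcp_pos: [0.5236, 0.252, 0.1584]
eef_rot: [-179.9, -0.3, -164.7]
contact_force: [-0.7, -0.6, -0.1]
gripper_width: 0.0135
```

Call:
{"fn": "carry_out", "kwargs": {
  "commands": [0,0,-0.4,0,0.7,0,0,-0.5,0,0.7,0,0,-0.4,0,0.7,0,0,-0.3,0,0.7,0,0,-0.2,0,0.7,0,0,0,0,0.7,0,0,0,0,0.7,0,0,0,0,0.7]
}}

```text
time_s: 10.7
tcp_pos: [0.5257, 0.2548, 0.0903]
eef_rot: [180.0, 0.1, -164.6]
contact_force: [0.1, 0.7, 0.4]
gripper_width: 0.0128
```

Settle 4 mm lower, check, then dwell.

Call:
{"fn": "carry_out", "kwargs": {
  "commands": [0,0,-0.1,0,0.7,0,0,0,0,0.7,0,0,0,0,0.7,0,0,0,0,0.7,0,0,0,0,0.7,0,0,0,0,0.7,0,0,0,0,0.7,0,0,0,0,0.7]
}}

```text
time_s: 11.5
tcp_pos: [0.5252, 0.2544, 0.0854]
eef_rot: [180.0, 0.0, -164.6]
contact_force: [0.4, 0.8, 1.0]
gripper_width: 0.013
```

Call:
{"fn": "carry_out", "kwargs": {
  "commands": [0,0,0,0,0.7,0,0,0,0,0.7,0,0,0,0,0.7,0,0,0,0,0.7,0,0,0,0,0.7,0,0,0,0,0.7,0,0,0,0,0.7,0,0,0,0,0.7]
}}

```text
time_s: 12.3
tcp_pos: [0.5252, 0.2545, 0.0853]
eef_rot: [180.0, -0.0, -164.6]
contact_force: [-0.6, 0.4, -0.1]
gripper_width: 0.0133
```

Call:
{"fn": "carry_out", "kwargs": {
  "commands": [0,0,0,0,0.7,0,0,0,0,0.7,0,0,0,0,0.7,0,0,0,0,0.7,0,0,0,0,0.7,0,0,0,0,0.7,0,0,0,0,0.7,0,0,0,0,0.7]
}}

```text
time_s: 13.1
tcp_pos: [0.5252, 0.2544, 0.0853]
eef_rot: [-180.0, -0.0, -164.6]
contact_force: [-0.6, -0.8, -0.2]
gripper_width: 0.0129
```

```bash
python3 - <<'E'
from h import *
w=wrist('w4');s=shot('scene','s4');print(px(w,[.525,.254,.04]))
o=np.hstack([cv2.resize(s['frame'],(440,330)),cv2.resize(w['frame'][100:310,160:380],(346,330))])
cv2.imwrite('pics/c4.png',o[...,::-1])
E
```

```text
13.1 [0.5252 0.2544 0.0853] [-0.6 -0.8 -0.2]
[280.66200097 238.27203911]
```

View pics/c4.png

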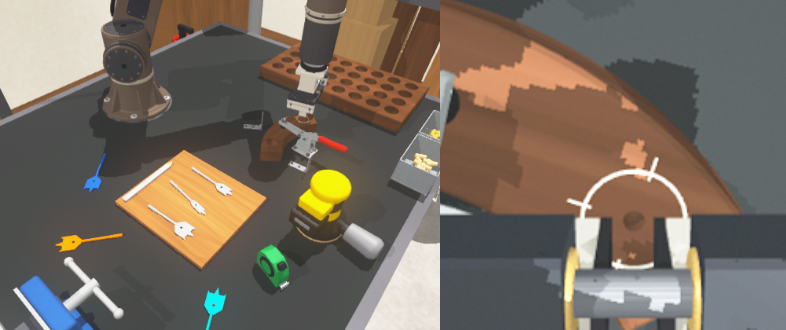

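The fingertips straddle the pilot hole, seen at about (283,240) against a predicted (281,238). Everything else is where it was. The dwell has lasted over 2 s, so I'm handing in.

```bash
python3 -c "
from h import *
print(r.close_job()); s=telemetry.get_state(); print(s['tcp_pos'],s['time_s'])"
```

```text
the job is handed in; nothing more can be done
None
the job is handed in; nothing more can be done
```

I pointed at both spots in order and handed the job in at about 13 s; no verdict was reported.

- **Widest bit:** its blade measured about 40 mm wide, against 27 and 19 mm for the others. The fingers pointed straight down with the tips about 22 mm above it, within a few millimetres sideways, for about 2.5 s.
- **Pilot hole:** after crossing high over the bench, I pointed down at it in the same way, tips about 23 mm above the wood, for over 2 s, and finished there.

**Last checks:** the wrist camera showed the pilot hole within 2–3 pixels of where I predicted it. In the final scene picture, nothing on the bench looked moved; I judged that by eye and did not measure it. The force readings stayed at the sensor's noise level, about 1 N or less. That noise is above the 0.5 N touch limit, so "no contact" rests on the clearances and the pictures. No check failed or disagreed. I could not read the arm's position after handing in.

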